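Rock the heavy steel tub over to empty its balls into the tray

TASK

Empty the two wooden balls from the heavy steel tub into the plywood tray. Do not lift the tub: take its back handle and rock it over on its front foot until both balls have rolled out over the lip, then rock it back so that it stands upright on the riser where it stood, and let go.

Things in the scene. Friction and masses are not known exactly. Their poses are not given: they have to be found in the camera images.
- tub: Open steel tub, 90 wide (x), 90 deep, 85 mm high, 0.9 kg, loose on the riser. Origin: centre of underside, z up, +y = pouring direction, level, to the tray. Front wall flares 30 deg, from y 40, z 12 to the lip at y 75, z 73 mm. Two round bar feet 12 mm thick along x at y = +40 and -40. Balls roll out past 60 deg of tilt; 75 to 85 empties it, lip clear above the tray; at 88 it strikes the stop strip
- stand: Fixed wooden riser under the tub, 100 x 120 mm, top 50 mm above the counter; origin: centre of its underside, +y to the tray. Two strips keep the tub's front foot in place: one 3 mm high along the +y edge, a few mm in front of it, one 7 mm high a few mm behind it. Wall cabinet knobs behind come forward to x = 0.56 m from 0.50 m up: keep the wrist on the robot's side of them
- tub_handle (a point): Middle of the tub's handle: round steel bar 12 mm thick along the tub's x, behind the back wall (y -85, z 80 mm in the tub's frame; 130 mm above the counter at the start). 70 mm of bar is free between its struts; 34 mm of space between bar and wall: pinch it from above, a finger on each side. The bar can turn in an ordinary grip (about 20 N) as the tub tilts, so the hand may stay upright
- tub_foot (a point): Middle of the front foot bar's axis (y +40, z 6 mm in the tub's frame; 56 mm above the counter): the line about which the tub rocks. The handle bar stays 145 mm from it, so the handle runs up and over to the tray on an arc of that radius in the tub's y-z plane. Rather a few mm too low than too high: pressed down, the foot stays between the strips; hung from the handle, the tub swings
- ball_1_center (a point): Centre of a turned wooden ball, 34 mm across, 20 g, loose on the tub's floor
- ball_2_center (a point): Centre of the second ball, the same as the first
- tray: Open plywood tray, 130 mm (x) by 160 mm (y) by 30 mm high, walls and floor 6 mm, loose on the counter just beyond the riser, under the tub's lip when it is tipped. Origin at the centre of its underside, z up

How it is judged (in metres and radians):
On the way, in this order (a step that is already met when the one before it is completed fails the run):
1. the tub is rocked over on its front foot by more than 45 degrees (angle between tub's own z axis and vertical above 0.785 rad and height (world z) of tub_foot below 0.075 m), for 0.1 s.
2. both balls have come out into the tray (x of ball_1_center in the frame of tray between -0.055 and 0.055 m and y of ball_1_center in the frame of tray between -0.07 and 0.07 m and z of ball_1_center in the frame of tray between 0.01 and 0.032 m and x of ball_2_center in the frame of tray between -0.055 and 0.055 m and y of ball_2_center in the frame of tray between -0.07 and 0.07 m and z of ball_2_center in the frame of tray between 0.01 and 0.032 m), for 0.2 s.
At the end, for the whole second after the job is handed in: Both balls lie in the tray (inside its walls, on its floor) and the tub stands at rest, upright to 5 degrees, within 30 mm of where it stood (all of step 2 and angle between tub's own z axis and vertical below 0.09 rad and distance of tub from where it was at the start of the episode below 0.03 m and linear speed of tub below 0.02 m/s); the robot touches nothing.
It fails at once if the tub's front foot is lifted more than 20 mm off the riser (the tub is carried) (height (world z) of tub_foot above 0.076 m).
It also fails if it takes over 56 s, if anything falls off the work surface, if the arm or the gripper's body presses on something with over 40 N, if the wrist force passes 120 N, or if a joint passes its speed limit or range.

ROBOT

A 6-joint arm with a two-finger parallel gripper is mounted at the origin on a cart in front of the work surface, level with it; the furniture and walls round the work are solid. World frame = base frame: x ahead of the robot, y to its left, z up, the work surface at z = 0. Lengths are in mm, angles in rad, forces in N, time in s.
With the tool pointing down it reaches from about 350 to 775 mm from the base axis. Payload 7.3 kg.
Tool frame: the origin (TCP) lies at the very end of the fingers, on their centre line; the grasp point (between the pads) lies 19 mm behind it; z points along the fingers, y is the line along which they close (so a half turn about z gives the same grasp; the last joint's range is limited). The gripper opens to 92 mm and grips with 3 to 60 N. Pads are 19 mm wide; open, the fingers measure 130 mm over their backs; the gripper's body (75 mm by 190 mm) begins 47 mm behind the grasp point.
Start: joints at [1.197, 0.342, 1.524, -0, 1.275, -0.146], TCP at [118.547, 511.46, 226.741] pointing down, gripper open.
Joint ranges: [-2.53, 2.53], [-0.77, 2.02], [0.04, 2.7], [-1, 4.14], [0.28, 2.66], [-3.11, 3.11]. Speed limits (rad/s): [2.57, 2.57, 3.14, 3.14, 3.14, 3.14].

INTERFACE

Orientations are given as [roll, pitch, yaw] about the fixed x, y, z axes, in that order (R = Rz(yaw) Ry(pitch) Rx(roll)).
In Python, from plant import bot gives the robot as it stands.
- The arm moves only by the tool jog_arm, never from a script. Its argument "targets" is a list of rows, each an object with "xyz": the shift along the tool's x, y, z as a fraction of full scale, a list of three; "spin": the turn about the tool's z as a fraction of full scale. In form: [{"xyz": [x, y, z], "spin": spin}, ...]. A call has exactly 10 rows; each row shifts and turns the commanded pose from where the row before left it, along the tool's axes as they then stand; what a row does not reach is not made up. Full scale, the value 1, is 80 mm for a shift and 0.1 rad for a turn. A row lasts 1/8 s, in which the tool goes at most 62.5 mm and 10.7 degrees, less where a joint would pass 70% of its speed; a pose out of reach is approached as far as the arm can. A call with a number of a shift or a turn outside -1 to 1 is refused whole. A call with a gripper value outside its range is refused whole. "gripper" is the opening in per cent of the stroke, from 0 (shut) to 100 (fully open), set as the call begins (left out, the last holds). The fingers move at their own pace and stop on an object; the grip force is fixed at half the most. Time passes only in rows, so rows that do not move let the fingers close, or fill a call up. It gives the time, the measured TCP pose, the force, the opening and the grip force at its end, in the units of the state.
- bot.get_obs(): the state, without advancing time (a new reading comes with each control period).
- bot.capture(name): name is "scene" or "top"; returns the picture (400x640x3 uint8, blue, green, red); there is no depth.
- bot.get_calibration(name): a dict with "vfov" (degrees; the focal length in pixels is half the picture's height over the tangent of half this angle, whatever the lens; pixels are square), "cx", "cy" (the principal point, pixels), "eye" and "rotation" of the camera in the world. Camera axes: x right, y down, z forward; pixel columns grow to the right and rows downward; lengths in mm; the calibration is good to about 2 mm. A picture is of the moment at which its call begins. get_calibration takes no time and is no camera call.
- bot.close_job(): hands the job in; it is judged then, once.
The state is a dict: "time": time; "joint_positions": joint angles; "dq": joint speeds; "tau": joint torques, N m; "tool_pos": TCP position; "tcp_rot": TCP orientation; "contact_force": force on the tool from outside, world axes, zero at the start; "moment": the same for the moment, N m; "grip_width": finger opening in mm; "finger_force": force on a finger pad.
Only numpy, scipy, OpenCV 4.12 (cv2) and the standard library are available. Lean on these libraries where they do the work, as an engineer would, in place of code of your own. Each camera call takes 0.05 s, during which the arm holds its last target. There are 200 camera calls.

## Working session

There is one attempt and no reset: what is moved stays moved. The work goes in short steps, Python scripts to look and compute and a tool call to move; the robot and the scene stay as the last step left them, time stands still between calls to the robot, and variables do not carry over. Pictures are saved under pics/ and viewed, at most 10 in all, crops included, and the job is handed in when it is done.

Besides the shell and the picture viewer there is one more tool, called after "Call:" by a JSON object that holds its "api" and its "payload", one argument or row to a line. jog_arm: Moves the arm, as the interface text tells. Shift numbers are shares of 80 mm and turn numbers shares of 0.1 rad, none past 1 either way. Its arguments: {"type":"object","properties":{"targets":{"type":"array","items":{"type":"object","properties":{"xyz":{"type":"array","items":{"type":"number"}},"spin":{"type":"number"}}}},"gripper":{"type":"number"}},"required":["targets"]}

```bash
mkdir -p pics; python3 - <<'E'
from plant import bot
import cv2
for n in("scene","top"):
    cv2.imwrite(f"pics/{n}0.png",bot.capture(n)); print(n,bot.get_calibration(n))
print(bot.get_obs())
E
```

```text
scene {'vfov': 55.13247495275906, 'cx': 320.19143090924786, 'cy': 192.99001093915578, 'eye': array([ -85.61356736, -228.52236112,  658.73844621]), 'rotation': array([-2.25415074,  0.01084529, -1.11755688])}
top {'vfov': 42.56977522515096, 'cx': 315.46383468861717, 'cy': 202.91466391371583, 'eye': array([ 348.09925023,   89.34991556, 1017.50184677]), 'rotation': array([-2.97837537, -0.03330668, -1.59728703])}
{'time': 0.1, 'joint_positions': array([ 1.19701729e+00,  3.42624277e-01,  1.52494474e+00,  9.91346178e-06,
        1.27542097e+00, -1.45989111e-01]), 'dq': array([-1.18986749e-03, -1.72551128e-03, -1.70825515e-03,  5.78492480e-04,
        7.36288179e-04,  5.24441621e-05]), 'tau': array([ 1.16730149e-03, -4.32007492e+01, -2.44693869e+01,  7.19018304e-02,
        5.26956073e-02, -5.04697971e-05]), 'tool_pos': array([118.38748593, 511.08700651, 226.12129027]), 'tcp_rot': array([-3.14021156e+00, -2.12650749e-04,  2.91379969e+00]), 'contact_force': array([ 0.21865856, -0.54090955, -0.59584588]), 'moment': array([-0.00032427, -0.01415873,  0.00141402]), 'finger_force': 0.0, 'grip_width': 91.89098145663658}
```

View pics/scene0.png

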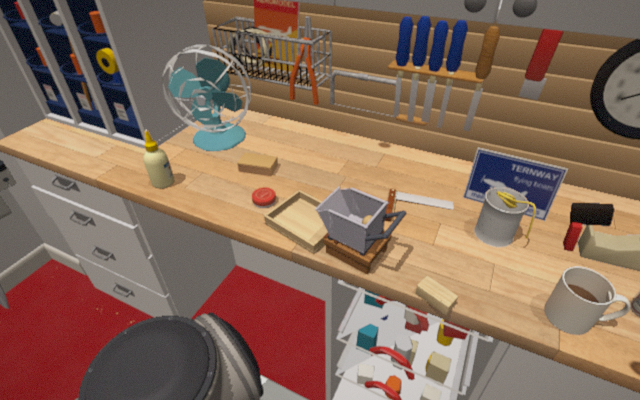

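View pics/top0.png

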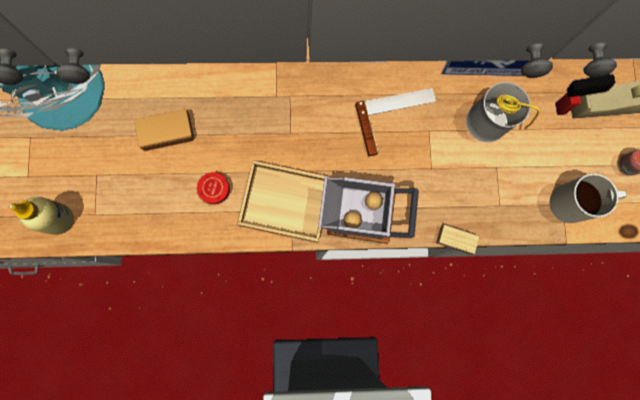

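The top view shows the tub at about (358,208), its handle bar near (411,212) and the tray at (283,200). I'll enlarge both views to get the handle and rim corners.

```bash
python3 - <<'E'
import cv2
a=cv2.imread("pics/top0.png")[155:250,230:430]
cv2.imwrite("pics/c1.png",cv2.resize(a,None,fx=4,fy=4,interpolation=cv2.INTER_CUBIC))
E
cat > h.py <<'E'
import numpy as np
from scipy.spatial.transform import Rotation as R
def ray(c,u,v):
    f=200/np.tan(np.radians(c['vfov'])/2)
    return R.from_euler('xyz',c['rotation']).as_matrix()@np.array([(u-c['cx'])/f,(v-c['cy'])/f,1])
def onz(c,u,v,z):
    d=ray(c,u,v);return c['eye']+d*(z-c['eye'][2])/d[2]
def proj(c,p):
    f=200/np.tan(np.radians(c['vfov'])/2)
    q=R.from_euler('xyz',c['rotation']).as_matrix().T@(np.array(p)-c['eye'])
    return q[:2]/q[2]*f+[c['cx'],c['cy']]
E
```

```text
(no output)
```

View pics/c1.png

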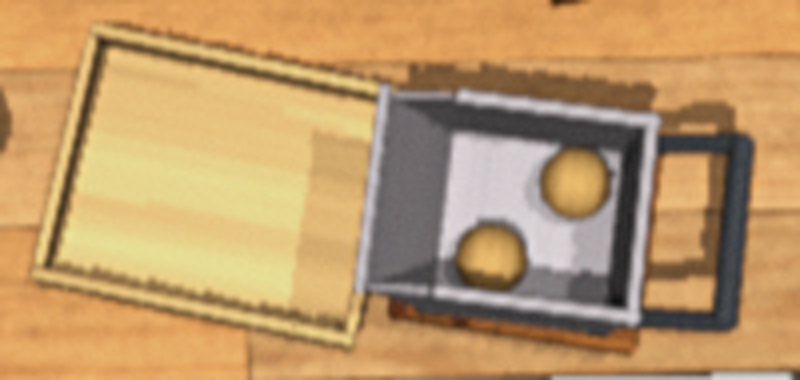

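The handle bar's centre line runs from (742,140) to (729,325) in the crop. The back rim corners are (657,115) and (637,325), the lip corners (382,87) and (360,292), and the tray corners (97,25), (35,280) and (352,345). Next I fit the known model to these.

```bash
python3 - <<'E'
from plant import bot
from h import *
from scipy.optimize import least_squares
c=bot.get_calibration("top"); s=bot.get_calibration("scene")
P=lambda x,y,z:onz(c,230+(x+.5)/4-.5,155+(y+.5)/4-.5,z)
g=lambda *a:print(*[np.round(q,1) for q in a])
h1,h2=P(742,140,130),P(729,325,130)
b1,b2=P(657,115,135),P(637,325,135); l1,l2=P(382,87,123),P(360,292,123)
print("handle");g(h1,h2,(h1+h2)/2,np.linalg.norm(h1-h2))
print("back");g(b1,b2,(b1+b2)/2,np.linalg.norm(b1-b2))
print("lip");g(l1,l2,(l1+l2)/2,np.linalg.norm(l1-l2))
d=(l1+l2)/2-(h1+h2)/2;print("len h-lip (160)",np.hypot(*d[:2]),"yaw",np.arctan2(-d[0],d[1]))
for q in((h1-h2),(b1-b2),(l1-l2)):print("yaw",np.arctan2(q[1],q[0]))
t=[P(97,25,30),P(35,280,30),P(352,345,30)];print("tray");g(*t,(t[0]+t[2])/2)
print(np.linalg.norm(t[0]-t[1]),np.linalg.norm(t[1]-t[2]))
for q in(h1,h2,b1,b2,l1,l2):g(proj(s,q))
E
python3 - <<'E'
import cv2
a=cv2.imread("pics/scene0.png")[170:280,260:420]
cv2.imwrite("pics/c2.png",cv2.resize(a,None,fx=5,fy=5,interpolation=cv2.INTER_CUBIC))
E
```

```text
handle
[ 513.7 -121.4  130. ] [ 431.7 -110.9  130. ] [ 472.7 -116.1  130. ] 82.6
back
[524.7 -83.1 135. ] [432.1 -69.6 135. ] [478.4 -76.4 135. ] 93.5
lip
[542.2  37.1 123. ] [450.6  49.5 123. ] [496.4  43.3 123. ] 92.5
len h-lip (160) 161.23868983804883 yaw -0.1478572756328658
yaw -0.12738992538534785
yaw -0.14472543894418896
yaw -0.1341642191296157
tray
[596.3 171.2  30. ] [470.6 201.9  30. ] [435.7  49.9  30. ] [516.  110.6  30. ]
129.36988722677847 155.92038402767608
[403.9 211.9]
[386.3 236.2]
[387.9 201.7]
[366.2 227.7]
[338.7 186.5]
[315.7 209.3]
```

View pics/c2.png

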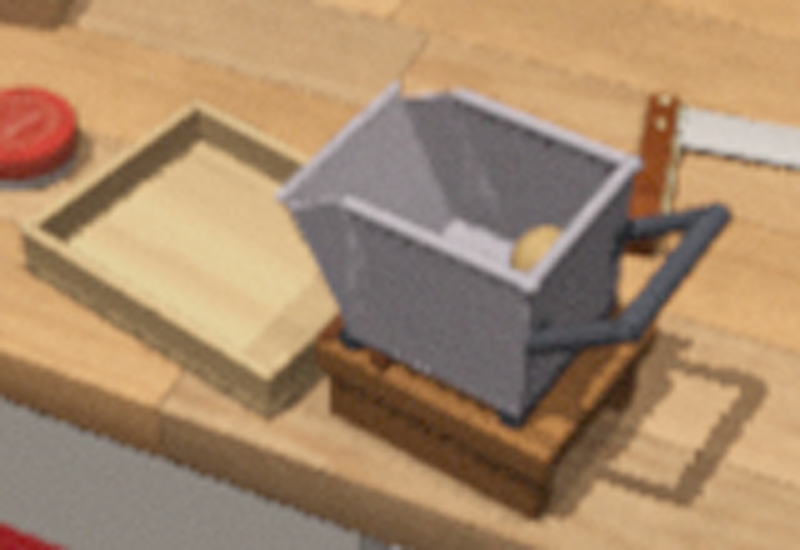

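The model agrees with both cameras. Sizes come out right, and the handle's scene projection is within 1 px. Handle is at about (473,-116,130), foot (491,8,56), yaw -0.14. I'll turn the hand, go round the near limit of reach and stop above the handle.

Call:
{"api": "jog_arm", "payload": {
  "targets": [
    {"xyz":[0,0,0],"spin":-0.88},
    {"xyz":[-0.47,-0.33,0],"spin":0},
    {"xyz":[-0.47,-0.33,0],"spin":0},
    {"xyz":[-0.47,-0.33,0],"spin":0},
    {"xyz":[-0.47,-0.33,0],"spin":0},
    {"xyz":[-0.47,-0.33,0],"spin":0},
    {"xyz":[-0.47,-0.33,0],"spin":0},
    {"xyz":[-0.47,-0.33,0],"spin":0},
    {"xyz":[-0.47,-0.33,0],"spin":0},
    {"xyz":[-0.47,-0.33,0],"spin":0}
  ],
  "gripper": 28
}}

```text
time: 1.35
tool_pos: [421.3, 227.8, 226.5]
tcp_rot: [-3.142, -0.0, 3.002]
contact_force: [0.5, 0.8, -0.2]
grip_width: 25.7
finger_force: 0.0
```

Call:
{"api": "jog_arm", "payload": {
  "targets": [
    {"xyz":[-0.155,-0.52,0],"spin":0},
    {"xyz":[-0.155,-0.52,0],"spin":0},
    {"xyz":[-0.155,-0.52,0],"spin":0},
    {"xyz":[-0.155,-0.52,0],"spin":0},
    {"xyz":[-0.155,-0.52,0],"spin":0},
    {"xyz":[-0.155,-0.52,0],"spin":0},
    {"xyz":[-0.155,-0.52,0.4],"spin":0},
    {"xyz":[-0.155,-0.52,0.4],"spin":0},
    {"xyz":[0,0,0],"spin":0},
    {"xyz":[0,0,0],"spin":0}
  ]
}}

```text
time: 2.6
tool_pos: [472.3, -114.0, 162.7]
tcp_rot: [3.141, -0.001, 3.001]
contact_force: [-0.8, -0.2, 0.3]
grip_width: 25.9
finger_force: 0.0
```

```bash
python3 - <<'E'
from plant import bot
import cv2
a=bot.capture("top")[130:280,300:500];b=bot.capture("scene")[130:280,300:500]
print(bot.get_obs()['tool_pos'])
cv2.imwrite("pics/a1.png",cv2.resize(cv2.hconcat([a,b]),None,fx=2,fy=2,interpolation=cv2.INTER_CUBIC))
E
```

```text
[ 472.71530063 -113.51311198  163.50217491]
```

View pics/a1.png

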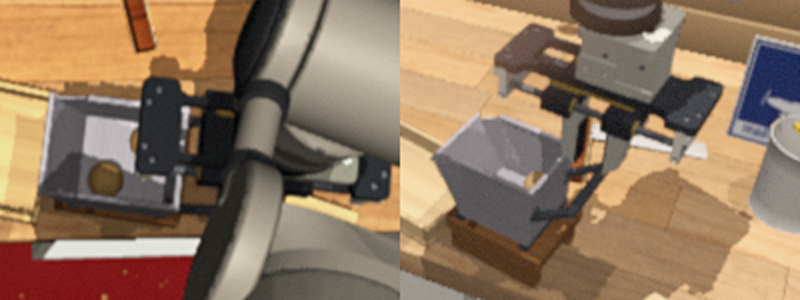

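The pictures show the fingers straddling the handle at mid bar: the front finger lies between bar and wall, the other behind it. I'll trim by about 2 mm and go down.

Call:
{"api": "jog_arm", "payload": {
  "targets": [
    {"xyz":[0,-0.03,0],"spin":0},
    {"xyz":[0,0,0.1],"spin":0},
    {"xyz":[0,0,0.1],"spin":0},
    {"xyz":[0,0,0.1],"spin":0},
    {"xyz":[0,0,0.1],"spin":0},
    {"xyz":[0,0,0.1],"spin":0},
    {"xyz":[0,0,0.12],"spin":0},
    {"xyz":[0,0,0],"spin":0},
    {"xyz":[0,0,0],"spin":0},
    {"xyz":[0,0,0],"spin":0}
  ]
}}

```text
time: 3.95
tool_pos: [472.3, -116.8, 113.4]
tcp_rot: [-3.141, 0.001, 3.002]
contact_force: [-0.2, -0.4, 1.2]
grip_width: 25.6
finger_force: 0.0
```

Call:
{"api": "jog_arm", "payload": {
  "targets": [
    {"xyz":[0,0,0],"spin":0},
    {"xyz":[0,0,0],"spin":0},
    {"xyz":[0,0,0],"spin":0},
    {"xyz":[0,0,0],"spin":0},
    {"xyz":[0,0,0],"spin":0},
    {"xyz":[0,0,0],"spin":0},
    {"xyz":[0,0,0],"spin":0},
    {"xyz":[0,0,0],"spin":0},
    {"xyz":[0,0,0],"spin":0},
    {"xyz":[0,0,0],"spin":0}
  ],
  "gripper": 0
}}

```text
time: 5.2
tool_pos: [472.1, -116.7, 113.1]
tcp_rot: [3.141, 0.0, 3.002]
contact_force: [0.7, 2.5, 1.8]
grip_width: 11.1
finger_force: 30.0
```

The bar is held at an opening of about 11 mm with 30 N. I'll rock along the 145 mm arc, about 2 mm low, to roughly 40°.

Call:
{"api": "jog_arm", "payload": {
  "targets": [
    {"xyz":[0,0.071,-0.091],"spin":0},
    {"xyz":[0,0.071,-0.091],"spin":0},
    {"xyz":[0,0.086,-0.094],"spin":0},
    {"xyz":[0,0.086,-0.094],"spin":0},
    {"xyz":[0,0.0975,-0.08],"spin":0},
    {"xyz":[0,0.0975,-0.08],"spin":0},
    {"xyz":[0,0.108,-0.066],"spin":0},
    {"xyz":[0,0.108,-0.066],"spin":0},
    {"xyz":[0,0.116,-0.051],"spin":0},
    {"xyz":[0,0.116,-0.051],"spin":0}
  ]
}}

```text
time: 6.45
tool_pos: [482.9, -41.5, 176.4]
tcp_rot: [-3.139, 0.002, 3.002]
contact_force: [-4.5, -5.6, 8.6]
grip_width: 11.0
finger_force: 30.0
```

```bash
python3 - <<'E'
from plant import bot
import cv2
b=bot.capture("scene")[130:280,240:440]
o=bot.get_obs();print(o['tool_pos'],o['contact_force'],o['moment'])
cv2.imwrite("pics/a2.png",cv2.resize(b,None,fx=3,fy=3,interpolation=cv2.INTER_CUBIC))
E
```

```text
[483.10635078 -40.48137388 176.79328952] [-5.056807   -5.47983539 11.85978664] [-1.14629805  0.74275597 -0.06871327]
```

View pics/a2.png

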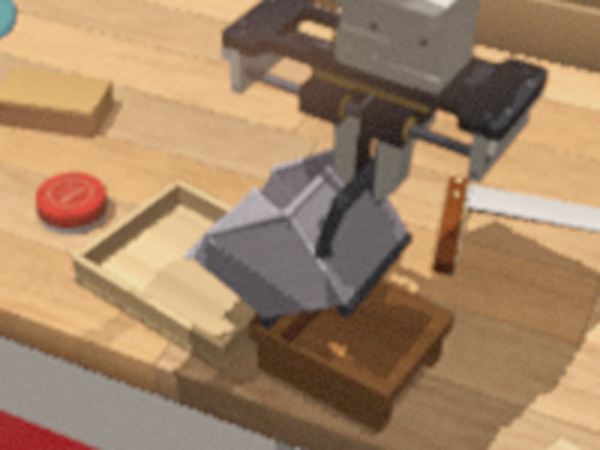

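The tub is tilted about 40°, with its front foot still between the strips at about (262,312) in the crop. The force shows a light downward press of about 10 N, as wanted. On to about 80°.

Call:
{"api": "jog_arm", "payload": {
  "targets": [
    {"xyz":[0,0.1225,-0.033],"spin":0},
    {"xyz":[0,0.1225,-0.033],"spin":0},
    {"xyz":[0,0.1255,-0.016],"spin":0},
    {"xyz":[0,0.1255,-0.016],"spin":0},
    {"xyz":[0,0.127,0.001],"spin":0},
    {"xyz":[0,0.127,0.001],"spin":0},
    {"xyz":[0,0.125,0.019],"spin":0},
    {"xyz":[0,0.125,0.019],"spin":0},
    {"xyz":[0,0.121,0.036],"spin":0},
    {"xyz":[0,0.121,0.036],"spin":0}
  ]
}}

```text
time: 7.75
tool_pos: [499.4, 60.0, 177.3]
tcp_rot: [3.137, 0.009, 3.002]
contact_force: [2.2, 5.7, 18.1]
grip_width: 11.1
finger_force: 30.0
```

Call:
{"api": "jog_arm", "payload": {
  "targets": [
    {"xyz":[0,0,0],"spin":0},
    {"xyz":[0,0,0],"spin":0},
    {"xyz":[0,0,0],"spin":0},
    {"xyz":[0,0,0],"spin":0},
    {"xyz":[0,0,0],"spin":0},
    {"xyz":[0,0,0],"spin":0},
    {"xyz":[0,0,0],"spin":0},
    {"xyz":[0,0,0],"spin":0},
    {"xyz":[0,0,0],"spin":0},
    {"xyz":[0,0,0],"spin":0}
  ]
}}

```text
time: 9.0
tool_pos: [499.4, 60.0, 177.2]
tcp_rot: [3.137, 0.009, 3.002]
contact_force: [1.6, 6.4, 19.2]
grip_width: 10.9
finger_force: 30.0
```

```bash
python3 - <<'E'
from plant import bot
import cv2
b=bot.capture("scene")[130:280,240:440];a=bot.capture("top")[130:280,220:420]
o=bot.get_obs();print(o['tool_pos'],o['contact_force'],o['moment'])
cv2.imwrite("pics/a3.png",cv2.resize(cv2.hconcat([a,b]),None,fx=2,fy=2,interpolation=cv2.INTER_CUBIC))
E
```

```text
[499.40302688  59.98890732 177.15418751] [ 1.56996693  6.72742366 19.10369796] [ 1.06513538 -0.26246283 -0.00752775]
```

View pics/a3.png

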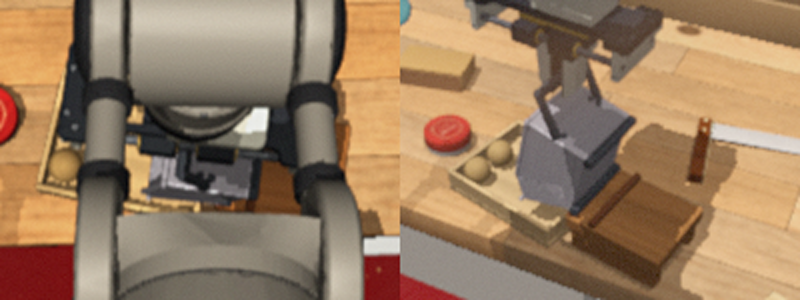

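Both balls lie in the tray, at about (477,168) and (500,152) in the right half, clear of the lip. I'll rock back along the same arc.

Call:
{"api": "jog_arm", "payload": {
  "targets": [
    {"xyz":[0,-0.121,-0.036],"spin":0},
    {"xyz":[0,-0.121,-0.036],"spin":0},
    {"xyz":[0,-0.125,-0.019],"spin":0},
    {"xyz":[0,-0.125,-0.019],"spin":0},
    {"xyz":[0,-0.127,-0.001],"spin":0},
    {"xyz":[0,-0.127,-0.001],"spin":0},
    {"xyz":[0,-0.1255,0.016],"spin":0},
    {"xyz":[0,-0.1255,0.016],"spin":0},
    {"xyz":[0,-0.1225,0.033],"spin":0},
    {"xyz":[0,-0.1225,0.033],"spin":0}
  ]
}}

```text
time: 10.35
tool_pos: [482.7, -41.9, 174.6]
tcp_rot: [-3.141, 0.001, 3.002]
contact_force: [-2.5, 2.0, 1.1]
grip_width: 11.1
finger_force: 30.0
```

Call:
{"api": "jog_arm", "payload": {
  "targets": [
    {"xyz":[0,-0.116,0.051],"spin":0},
    {"xyz":[0,-0.116,0.051],"spin":0},
    {"xyz":[0,-0.108,0.066],"spin":0},
    {"xyz":[0,-0.108,0.066],"spin":0},
    {"xyz":[0,-0.0975,0.08],"spin":0},
    {"xyz":[0,-0.0975,0.08],"spin":0},
    {"xyz":[0,-0.086,0.094],"spin":0},
    {"xyz":[0,-0.086,0.094],"spin":0},
    {"xyz":[0,0,0],"spin":0},
    {"xyz":[0,0,0],"spin":0}
  ]
}}

```text
time: 11.6
tool_pos: [474.1, -106.5, 127.4]
tcp_rot: [-3.141, 0.001, 3.002]
contact_force: [-0.9, -5.1, 3.2]
grip_width: 11.1
finger_force: 30.0
```

Call:
{"api": "jog_arm", "payload": {
  "targets": [
    {"xyz":[0,-0.036,0.045],"spin":0},
    {"xyz":[0,-0.036,0.045],"spin":0},
    {"xyz":[0,-0.036,0.046],"spin":0},
    {"xyz":[0,-0.034,0.046],"spin":0},
    {"xyz":[0,0,0],"spin":0},
    {"xyz":[0,0,0],"spin":0},
    {"xyz":[0,0,0],"spin":0},
    {"xyz":[0,0,0],"spin":0},
    {"xyz":[0,0,0],"spin":0},
    {"xyz":[0,0,0],"spin":0}
  ]
}}

```text
time: 12.85
tool_pos: [472.2, -117.1, 112.9]
tcp_rot: [-3.141, 0.0, 3.002]
contact_force: [0.3, -4.9, 1.6]
grip_width: 10.8
finger_force: 30.0
```

```bash
python3 - <<'E'
from plant import bot
import cv2
b=bot.capture("scene")[130:280,240:440]
o=bot.get_obs();print(o['tool_pos'],o['contact_force'],o['moment'])
cv2.imwrite("pics/a4.png",cv2.resize(b,None,fx=4,fy=4,interpolation=cv2.INTER_CUBIC))
E
```

```text
[ 472.2436632  -117.05783938  112.85936773] [-0.63763091 -4.27508564  2.77532296] [-0.6103306   0.07104693 -0.00666759]
```

View pics/a4.png

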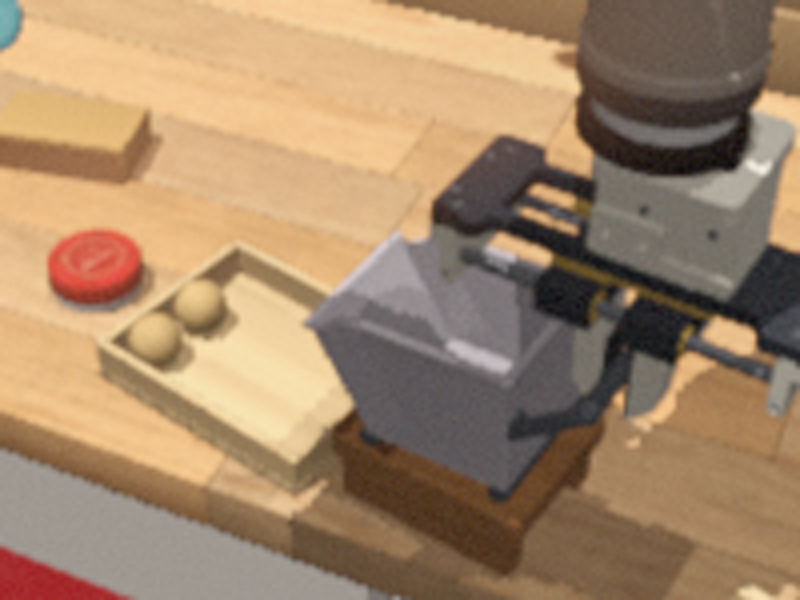

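The tub stands upright on the riser, with its feet near (370,437) and (500,490), and both balls are in the tray near (155,338) and (200,305). I'll open to the narrow width and lift straight up.

Call:
{"api": "jog_arm", "payload": {
  "targets": [
    {"xyz":[0,0,0],"spin":0},
    {"xyz":[0,0,0],"spin":0},
    {"xyz":[0,0,0],"spin":0},
    {"xyz":[0,0,0],"spin":0},
    {"xyz":[0,0,0],"spin":0},
    {"xyz":[0,0,0],"spin":0},
    {"xyz":[0,0,0],"spin":0},
    {"xyz":[0,0,0],"spin":0},
    {"xyz":[0,0,0],"spin":0},
    {"xyz":[0,0,0],"spin":0}
  ],
  "gripper": 28
}}

```text
time: 14.15
tool_pos: [472.1, -116.7, 113.1]
tcp_rot: [3.142, 0.0, 3.002]
contact_force: [0.8, -0.9, -0.3]
grip_width: 26.0
finger_force: 0.0
```

Call:
{"api": "jog_arm", "payload": {
  "targets": [
    {"xyz":[0,0,-0.1],"spin":0},
    {"xyz":[0,0,-0.1],"spin":0},
    {"xyz":[0,0,-0.1],"spin":0},
    {"xyz":[0,0,-0.15],"spin":0},
    {"xyz":[0,0,-0.2],"spin":0},
    {"xyz":[0,0,-0.2],"spin":0},
    {"xyz":[0,0,-0.2],"spin":0},
    {"xyz":[0,0,-0.2],"spin":0},
    {"xyz":[0,0,0],"spin":0},
    {"xyz":[0,0,0],"spin":0}
  ]
}}

```text
time: 15.4
tool_pos: [471.8, -116.6, 212.8]
tcp_rot: [3.141, -0.001, 3.002]
contact_force: [-0.8, -0.2, -0.3]
grip_width: 25.5
finger_force: 0.0
```

```bash
python3 - <<'E'
from plant import bot
import cv2
b=bot.capture("scene")[130:280,240:440]
o=bot.get_obs();print(o['tool_pos'],o['contact_force'])
cv2.imwrite("pics/a5.png",cv2.resize(b,None,fx=4,fy=4,interpolation=cv2.INTER_CUBIC))
E
```

```text
[ 471.69107199 -116.5695512   212.57167317] [ 0.16425904  0.24306843 -0.0752718 ]
```

View pics/a5.png

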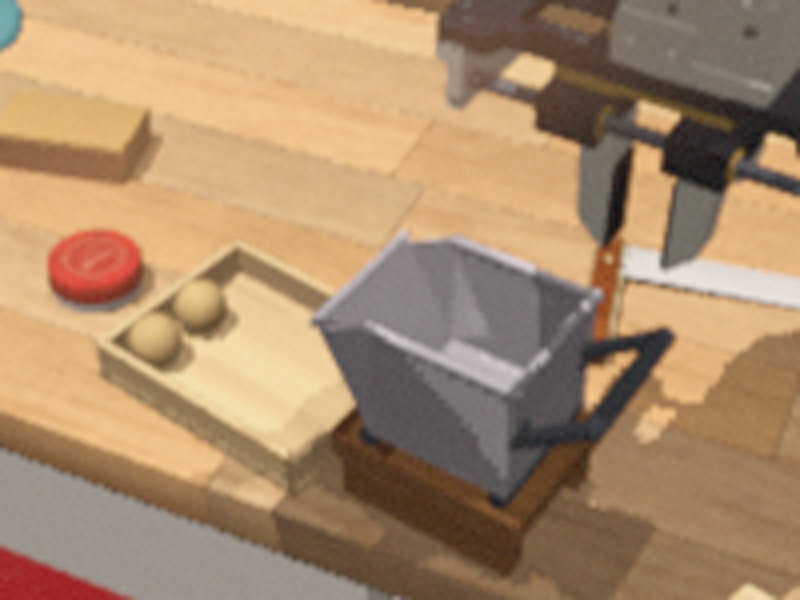

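The tub stands upright and empty on the riser, with its handle ends near (668,338) and (600,435). The balls rest in the tray and the gripper is clear, so I'm handing in.

```bash
python3 -c "
from plant import bot
print(bot.close_job())"
```

```text
the job is handed in; nothing more can be done
None
```

The job is handed in at about 15.5 s on the robot's clock: both balls lie in the tray, the tub stands upright on its riser and the gripper is clear; no verdict was returned.

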